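# Eject and trap a spares case at the stock-room dispenser

### The job

The small two-lane spring dispenser on the bench holds an orange and a blue spares case. Press the black ejector pad beside the orange case's lane all the way down with one finger and stop the popped orange case with the other finger, on the sloping lane, before it slides out of the lane's open end. Finish while still holding the pad down and the case resting against that finger; do not lift or grip the case, do not eject the blue one, and leave the other things on the bench where they are.

Things in the scene. Friction and masses are not known exactly. Their poses are not given: they have to be found in the camera images.
- dispenser: grey-green metal dispenser fixed to the bench, base 200 (x) x 225 (y) mm, 100 tall at the uphill end; origin under its centre, +x uphill (away from the robot, within 26 deg), +y to the robot's left. Lanes along x at y = +25 (left) and -25 mm (right), 44 wide inside, walls 14 high, sloping 18 deg down to open ends at x = -85 mm; floor height 45 + 0.325 x. Pads outboard at x = -45, y = +85 and -85 mm
- case_orange: loose orange plastic case with blank white label, 40 x 40 x 28 mm, about 0.12 kg; origin at the centre of its underside, z normal to the lane floor. Starts in either lane (the left one if its y in the dispenser's frame is positive), centre at dispenser x = +33 mm, between spring kicker and gate
- case_blue: the same case in blue, in the other lane; to be left alone
- ejector_left (a joint): travel of the left ejector, m: 0 = up, 0.013 = down at its stop. Spring: 2.4 N to start, 6.3 N at the stop. Its yellow gate bar stands 8 mm out of the left lane's floor and is flush at about 0.0085; then a spring kicker pops the case, which slides downhill at once at about 0.5 m/s, so the other finger must already be in the lane
- ejector_right (a joint): travel of the right ejector, m: 0 = up, 0.013 = down at its stop. Spring: 2.4 N to start, 6.3 N at the stop. Its yellow gate bar stands 8 mm out of the right lane's floor and is flush at about 0.0085; then a spring kicker pops the case, which slides downhill at once at about 0.5 m/s, so the other finger must already be in the lane
- pad_left (a point): top centre of the left ejector's black push pad (44 x 30 mm, flat, level), 51 mm above the bench when up; it moves straight down. It stands beside its lane, outboard, 60 mm from the lane's centre line (along the dispenser's y), level with point catch_left along the dispenser's x
- pad_right (a point): top centre of the right ejector's black push pad (44 x 30 mm, flat, level), 51 mm above the bench when up; it moves straight down. It stands beside its lane, outboard, 60 mm from the lane's centre line (along the dispenser's y), level with point catch_right along the dispenser's x
- catch_left (a point): point on the left lane's floor and centre line, abreast of its pad, 30 mm above the bench, at dispenser x = -45 mm. A finger standing here, tip 3 to 20 mm above this point, stops a popped case after about 40 mm of sliding; fixed mark, does not move
- catch_right (a point): point on the right lane's floor and centre line, abreast of its pad, 30 mm above the bench, at dispenser x = -45 mm. A finger standing here, tip 3 to 20 mm above this point, stops a popped case after about 40 mm of sliding; fixed mark, does not move
- tape_roll: roll of brown tape lying flat, 84 mm across, 25 mm high, about 200 mm left of the dispenser's centre; bystander, origin under its centre
- screw_jar: amber jar, 52 mm across, 65 mm high, right of the dispenser; bystander, origin under its centre
- carton: small cardboard carton 70 x 90 x 45 mm, left of the dispenser, beyond the tape roll; bystander, origin under its centre
- bushing: flanged brass bushing, 48 mm across, 30 mm high, right of the dispenser; bystander, origin under its centre
Things that resemble listed ones, but are neither listed nor needed, are in the scene too. What is shaped like the case_orange but turquoise is not meant.

How it is judged (in metres and radians):
On the way, in this order (a step that is already met when the one before it is completed fails the run):
1. the pad of the orange case's lane is being pressed (4 mm or more) (((y of case_orange in the frame of dispenser above 0 m and value of joint ejector_left above 0.004 m) or (y of case_orange in the frame of dispenser below 0 m and value of joint ejector_right above 0.004 m))).
2. the orange case has popped over the gate and rests against a finger in its lane, pad down (x of case_orange in the frame of dispenser between -0.05 and 0.017 m and contact force between case_orange and the fingers above 0.04 N and ((y of case_orange in the frame of dispenser above 0 m and value of joint ejector_left above 0.0095 m) or (y of case_orange in the frame of dispenser below 0 m and value of joint ejector_right above 0.0095 m))), for 0.3 s.
At the end, for the whole second after the job is handed in: Orange case at rest and flat in its lane, its origin between -50 and +17 mm along the dispenser's x, touching a finger (over 0.04 N); its ejector down 9.5 mm or more; tilt from vertical under 0.6 rad; blue case moved under 10 mm, bystanders under 20 mm (all of step 2 and linear speed of case_orange below 0.02 m/s and angle between case_orange's own z axis and vertical below 0.6 rad and not (z of catch_left in the frame of case_orange below -0.015 m) and distance of case_blue from where it was at the start of the episode below 0.01 m and distance of each of tape_roll, screw_jar, carton, bushing from where it was at the start of the episode below 0.02 m); the arm keeps its last pose, push and grip.
It fails at once if the orange case slid out of its lane (x of case_orange in the frame of dispenser below -0.065 m).
It fails at once if a case was lifted over 15 mm off the lane floor (z of catch_left in the frame of case_orange below -0.015 m or z of catch_left in the frame of case_blue below -0.015 m).
It fails at once if the orange case was squeezed or struck with over 25 N (contact force between case_orange and the fingers above 25 N).
It fails at once if the other ejector was pressed or the blue case disturbed (((y of case_orange in the frame of dispenser below 0 m and value of joint ejector_left above 0.005 m) or (y of case_orange in the frame of dispenser above 0 m and value of joint ejector_right above 0.005 m)) or distance of case_blue from where it was at the start of the episode above 0.01 m).
It fails at once if a bystander was moved (distance of any of tape_roll, screw_jar, carton, bushing from where it was at the start of the episode above 0.02 m).
It also fails if it takes over 29 s, if anything falls off the work surface, if the arm or the gripper's body presses on something with over 40 N, if the wrist force passes 120 N, or if a joint passes its speed limit or range.

### The arm

A 6-joint arm with a two-finger parallel gripper is mounted at the origin on the work surface. World frame = base frame: x ahead of the robot, y to its left, z up, the work surface at z = 0. Lengths are in m, angles in degrees, forces in N, time in s.
With the tool pointing down it reaches from about 0.3 to 0.75 m from the base axis. Payload 8.5 kg.
Tool frame: the origin (TCP) lies on the centre line of the jaws, within the pads' length; the fingertips stand 22 mm ahead of it and the grasp point (between the pads) lies 3 mm ahead of it (env.tip_reach is the distance from the TCP to the fingertips, in m); y points along the fingers, z is the direction in which the jaws open and shut, and the axes are right-handed (so a half turn about y gives the same grasp; the last joint's range is limited). The gripper opens to 85 mm and grips with 20 to 120 N. Pads are 22 mm wide; open, the fingers measure 114 mm over their backs; the gripper's body (76 mm by 85 mm) begins 54 mm behind the grasp point. The pads swing forward as they close: fully open they stand 13 mm farther back than shut.
Start: joints at [55.961, 21.807, 74.336, -0, 83.858, -12.336], TCP at [0.203, 0.511, 0.217] pointing down, gripper open.
Joint ranges: [-178.18, 178.18], [-50.72, 133.34], [12.68, 142.11], [-81.47, 261.47], [9.98, 163.14], [-165.26, 165.26]. Speed limits (degrees/s): [136.94, 136.94, 180, 180, 180, 180].

### API

Orientations are given as a 3x3 rotation matrix whose columns are the frame's x, y, z axes.
In Python, from rig import env, get_image gives the robot as it stands. The module is installed in compiled form; this text tells all that it offers.
- The arm moves only by the tool carry_out, never from a script. Its argument "targets" is a list that holds one entry, the list of rows, each a list of 7 numbers: the closure, from 0 (fully open) to 1 (shut), then the shift along the world's x, y, z in mm, then the turn, a rotation vector about the world's x, y, z in degrees. In form: [[[claw, dx, dy, dz, ax, ay, az], ...]]. A call has 1 to 20 rows; each row is the pose to reach, as a shift and turn from the pose commanded when the call began; what a row does not reach only later rows make up. A row lasts 1/12 s, in which the tool goes at most 41.7 mm and 7.16 degrees, less where a joint would pass 70% of its speed; a pose out of reach is approached as far as the arm can. A call with a gripper value outside its range is refused whole. The fingers move at their own pace and stop on an object; "squeeze" is the grip in N (left out, the last holds). Time passes only in rows, so rows that repeat a pose let the fingers close. It gives the time, the measured TCP pose, the force and the opening at its end, in the units of the state.
- env.observe(): the state, without advancing time (a new reading comes with each control period).
- get_image(name): name is "scene" or "side" or "wrist"; returns a dict with "img" (420x560x3 uint8, red, green, blue), "fx", "fy", "cx", "cy" (pixels), "rvec" (rotation vector, rad) and "tvec" (3), from world to camera coordinates, as OpenCV has them. Camera axes: x right, y down, z forward; pixel columns grow to the right and rows downward; lengths in m; the calibration is good to about 2 mm. A picture is of the moment at which its call begins. There is no depth.
- env.close_job(): hands the job in, once; it reports no verdict.
The state is a dict: "time_s": time; "q": joint angles; "qvel": joint speeds; "joint_efforts": joint torques, N m; "position": TCP position; "tool_rot": TCP orientation; "ft_force": force on the tool from outside, world axes, zero at the start; "wrist_torque": the same for the moment, N m; "grip_width": finger opening in m.
Only numpy, scipy, OpenCV 4.12 (cv2) and the standard library are available. Lean on these libraries where they do the work, as an engineer would, in place of code of your own. Each camera call takes 0.05 s, during which the arm holds its last target.

## Working session

There is one attempt and no reset: what is moved stays moved. The work goes in short steps, Python scripts to look and compute and a tool call to move; the robot and the scene stay as the last step left them, time stands still between calls to the robot, and variables do not carry over. Pictures are saved under pics/ and viewed, and the job is handed in when it is done.

Besides the shell and the picture viewer there is one more tool, called after "Emit:" by a JSON object that holds its "op" and its "data", one argument or row to a line. carry_out: Moves the arm, as the interface text tells. Its arguments: {"type":"object","properties":{"targets":{"type":"array"},"squeeze":{"type":"number"}},"required":["targets"]}

```bash
mkdir -p pics; cat > h.py <<'E'
import numpy as np, cv2
from rig import env, get_image
def save(n,fn):
    d=get_image(n); cv2.imwrite('pics/'+fn+'.png',d['img'][:,:,::-1]); np.savez('pics/'+fn+'.npz',**d); return d
E
python3 - <<'E'
from h import *
for n in ['scene','side','wrist']:
    d=save(n,n+'0'); print(n,d['fx'],d['cx'],d['cy'],d['rvec'],d['tvec'])
o=env.observe(); print(o['time_s'],o['position'],o['tool_rot'],o['grip_width'],env.tip_reach)
E
```

```text
scene 491.5220436744451 278.16827766581054 208.21766475860812 [ 1.60596788  1.67099805 -0.91590209] [-0.01224723 -0.28872347  1.66953985]
side 515.2914244938526 281.87497061231323 212.11217016875113 [ 2.06369255 -0.51329574  0.30522579] [-0.49686556  0.21141369  0.79903223]
wrist 375.6313091606343 280.1852476713739 209.18584939026394 [-2.38119799 -1.61442121 -0.24921384] [-0.54895439 -0.03818468  0.3803696 ]
0.15 [0.20324292 0.51079495 0.21634918] [[ 9.29121571e-01 -6.46974230e-04  3.69773833e-01]
 [-3.69774317e-01 -9.58335766e-04  9.29121110e-01]
 [-2.46749925e-04 -9.99999332e-01 -1.12964489e-03]] 0.08554884676675163 0.022
```

View pics/scene0.png

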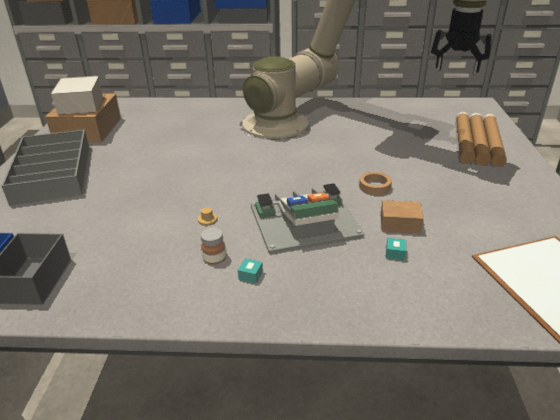

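View pics/side0.png

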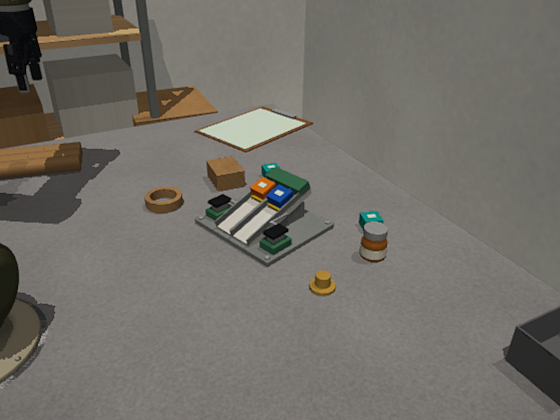

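View pics/wrist0.png

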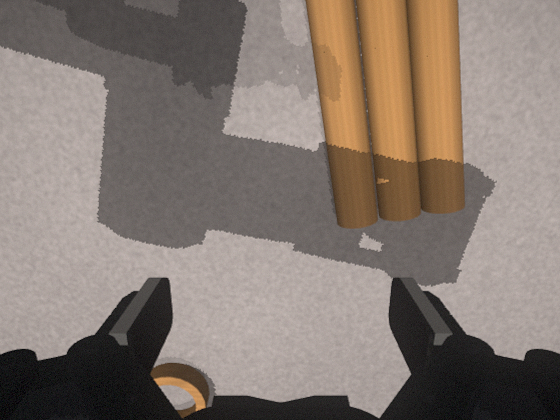

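The orange case (scene 318,198; side 262,188) is on the tape-roll side, so it is in the left lane. The blue case is at scene (297,201) and side (280,196). The look-alikes are the two turquoise cases at scene (251,270) and (397,248). The pads are at side (220,201) on the left and (276,231) on the right. I'll check this in close crops.

```bash
python3 - <<'E'
import cv2,numpy as np
a=cv2.imread('pics/side0.png')[155:275,185:345]; b=cv2.imread('pics/scene0.png')[170:255,240:370]
cv2.imwrite('pics/cs.png',cv2.resize(a,None,fx=5,fy=5,interpolation=cv2.INTER_CUBIC))
cv2.imwrite('pics/cc.png',cv2.resize(b,None,fx=6,fy=6,interpolation=cv2.INTER_CUBIC))
E
```

```text
(no output)
```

View pics/cs.png

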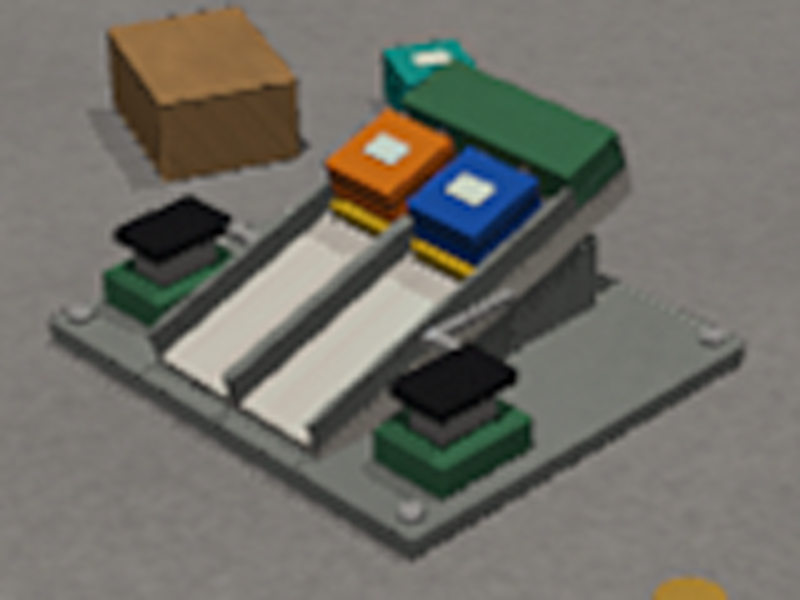

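View pics/cc.png

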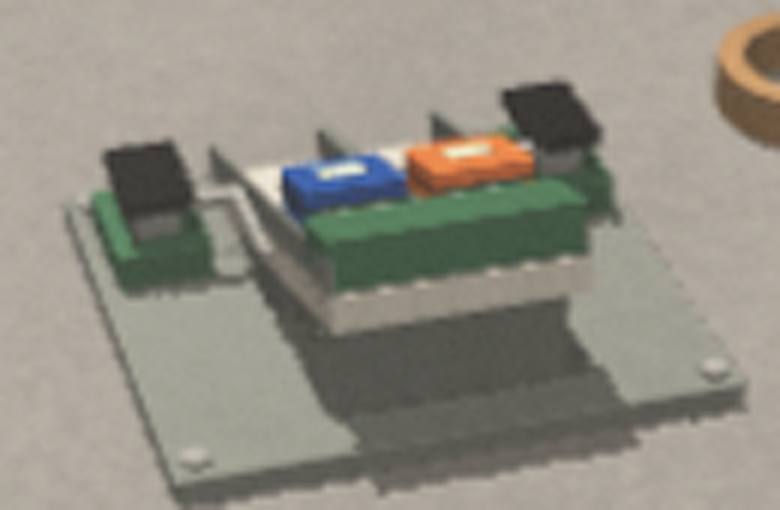

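The crops confirm it: the orange case is in the lane beside the pad at side (220,200), which is the left one. Next I'll triangulate the pads and case labels roughly, then go above for a wrist look.

```bash
cat >> h.py <<'E'
def P(d):
    R=cv2.Rodrigues(d['rvec'])[0]; K=np.array([[d['fx'],0,d['cx']],[0,d['fy'],d['cy']],[0,0,1.]])
    return K@np.c_[R,np.ravel(d['tvec'])]
def tri(d1,p1,d2,p2):
    X=cv2.triangulatePoints(P(d1),P(d2),np.array(p1,float).reshape(2,1),np.array(p2,float).reshape(2,1)).ravel(); return X[:3]/X[3]
def ray(d,p,z):
    M=P(d); A=np.linalg.inv(M[:,[0,1,3]]+np.outer([0,0,0],[0,0,0])+np.c_[np.zeros((3,2)),M[:,2]*z]); X=A@[p[0],p[1],1]; return np.r_[X[:2]/X[2],z]
def proj(d,X):
    u=P(d)@np.r_[X,1]; return u[:2]/u[2]
E
python3 - <<'E'
from h import *
s=np.load('pics/side0.npz'); c=np.load('pics/scene0.npz')
pl=tri(s,(219.8,200),c,(332,188.7)); pr=tri(s,(275.8,230.4),c,(264.8,199.7))
print(pl,pr); v=pl-pr; print(np.linalg.norm(v[:2]),np.degrees(np.arctan2(-v[0],v[1])))
print(tri(s,(185+387/5,155+149/5),c,(240+470/6,170+151/6)),tri(s,(185+470/5,155+188/5),c,(240+343/6,170+170/6)))
for d,p in((s,(219.8,200)),(s,(275.8,230.4)),(c,(332,188.7)),(c,(264.8,199.7))): print(ray(d,p,.051))
E
```

```text
[0.50349642 0.17143717 0.04772594] [0.55506652 0.00902949 0.04728738]
0.17039873978945969 17.61645928985833
[0.58817789 0.13528005 0.08146081] [0.60295574 0.08717254 0.08200871]
[0.50140133 0.16470775 0.051     ]
[0.55239419 0.00404475 0.051     ]
[0.50758552 0.17162007 0.051     ]
[0.56091572 0.00955478 0.051     ]
```

```bash
python3 - <<'E'
from h import *
w=np.load('pics/wrist0.npz'); R=cv2.Rodrigues(w['rvec'])[0]; o=env.observe()
T=np.array(o['tool_rot']); p=np.array(o['position'])
print('cam in tool',T.T@(-R.T@w['tvec']-p),'fwd in tool',T.T@R[2])
for uv in((280,209),(280,330),(60,209),(500,209)):
  print(T.T@(ray(w,uv,.05)-p))
# expected view when tool above target with yaw
a=np.radians(17.6+90); 
Tn=np.c_[[np.sin(a),-np.cos(a),0],[0,0,-1],[np.cos(a),np.sin(a),0]]; print(Tn, np.degrees(cv2.Rodrigues(Tn@T.T)[0].ravel()))
E
```

```text
cam in tool [-0.0782382  -0.15754496 -0.00078095] fwd in tool [3.02342411e-01 9.53199226e-01 5.48948933e-04]
[ 0.02431876  0.16634416 -0.00076189]
[ 0.1521508   0.16631271 -0.00084411]
[ 0.02424546  0.166569   -0.19978845]
[0.02439202 0.16611942 0.19816759]
[[ 0.95319067  0.         -0.30236989]
 [ 0.30236989  0.          0.95319067]
 [ 0.         -1.          0.        ]] [ 6.54521636e-02 -1.67717921e-02  3.93016877e+01]
```

Emit:
{"op": "carry_out", "data": {
  "targets": [
    [[0.2, 22, -26, 0, 0, 0, 3], [0.47, 44, -53, 0, 0, 0, 6], [0.47, 67, -79, 0, 0, 0, 9], [0.47, 89, -106, 0, 0, 0, 12], [0.47, 111, -132, 0, 0, 0, 14], [0.47, 133, -159, 0, 0, 0, 17], [0.47, 156, -185, 0, 0, 0, 20], [0.47, 178, -211, 0, 0, 0, 23], [0.47, 200, -238, 0, 0, 0, 26], [0.47, 222, -264, 0, 0, 0, 29], [0.47, 244, -291, 0, 0, 0, 31], [0.47, 267, -317, 0, 0, 0, 34], [0.47, 289, -344, 0, 0, 0, 37], [0.47, 311, -370, 0, 0, 0, 39.3], [0.47, 311, -370, 0, 0, 0, 39.3], [0.47, 311, -370, 0, 0, 0, 39.3]]
  ]
}}

```text
time_s: 1.48
position: [0.515, 0.1397, 0.2162]
tool_rot: [[0.954, -0.001, -0.3], [0.3, 0.0, 0.954], [-0.001, -1.0, 0.0]]
ft_force: [-1.0, 0.9, -0.6]
grip_width: 0.045
```

```bash
python3 - <<'E'
from h import *
save('wrist','w1')
o=env.observe(); print(o['time_s'],o['position'],o['tool_rot'],o['grip_width'],o['q'],o['ft_force'])
E
```

```text
1.5333 [0.51425019 0.14076424 0.21640493] [[ 9.53616237e-01 -1.13090076e-03 -3.01022911e-01]
 [ 3.01023281e-01  1.68761154e-04  9.53616776e-01]
 [-1.02764497e-03 -9.99999346e-01  5.01360835e-04]] 0.04522675146293239 [ 2.57044831e+00  2.01603008e+01  7.69941469e+01  1.26623468e-02
  8.29098495e+01 -1.04950191e+02] [-0.12573027  0.72114059 -0.92158295]
```

View pics/w1.png

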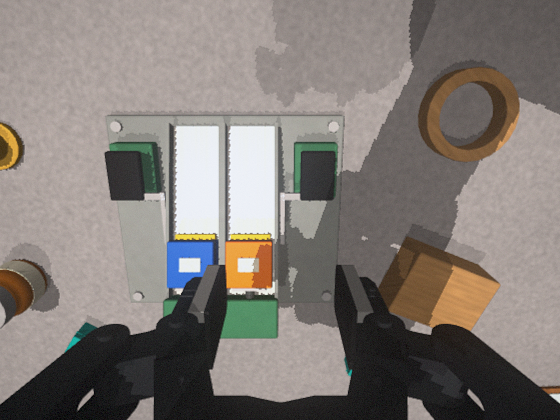

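The wrist view looks along the uphill direction (downhill is up in the picture). Orange is at (248,265), its pad at (318,175), blue at (190,265), and the right pad at (126,175). Now I'll measure the pads and lane floor precisely.

```bash
python3 - <<'E'
from h import *
w=dict(np.load('pics/w1.npz')); s=np.load('pics/side0.npz'); c=np.load('pics/scene0.npz')
g=w['img'].max(2); m=((g<40)*255).astype(np.uint8); m[220:]=0
pts=[]
cs=cv2.findContours(m,0,1)[0]
for k in cs:
    if 500<cv2.contourArea(k)<4000:
        x=cv2.boundingRect(k); r=cv2.minAreaRect(k); print(x,r); q=np.array(r[0])
        X=ray(w,q,.051); pts.append(X); print('z.051',X, proj(s,X),proj(c,X))
pts.sort(key=lambda X:X[1]); v=pts[1]-pts[0]; print(np.linalg.norm(v),np.degrees(np.arctan2(-v[0],v[1])))
W=(w['img'].min(2)>170).astype(np.uint8)*255; W[:, :165]=0; W[250:]=0; W[:,300:]=0
for k in cv2.findContours(W,0,1)[0]:
    if cv2.contourArea(k)>1500: print('lane',cv2.minAreaRect(k), cv2.boundingRect(k))
# heights via two views
print(tri(w,(np.array([318,175])),s,(219.8,200)),tri(w,(126,175),s,(275.8,230.4)))
E
```

```text
Traceback (most recent call last):
IndexError: list index out of range
```

```bash
python3 - <<'E'
import cv2
a=cv2.imread('pics/w1.png')[100:290,90:360]
cv2.imwrite('pics/w1c.png',cv2.resize(a,None,fx=2.9,fy=2.9,interpolation=cv2.INTER_CUBIC))
E
```

```text
(no output)
```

View pics/w1c.png

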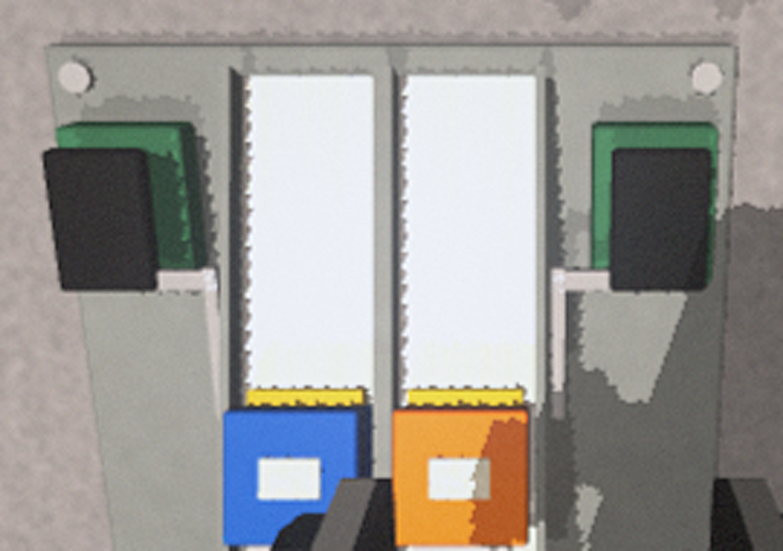

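```bash
python3 - <<'E'
from h import *
w=dict(np.load('pics/w1.npz')); s=np.load('pics/side0.npz'); c=np.load('pics/scene0.npz')
o=lambda x,y:(x/2.9+90-.3,y/2.9+100-.3)
L=o(661,219);R=o(101,220)
pl=ray(w,L,.051); pr=ray(w,R,.051); v=pl-pr
print(pl,pr,np.linalg.norm(v),np.degrees(np.arctan2(-v[0],v[1])))
print('two-view',tri(w,L,s,(219.8,200)),tri(w,R,s,(275.8,230.4)),tri(w,L,c,(332,188.7)),tri(w,R,c,(264.8,199.7)))
yaw=np.arctan2(-v[0],v[1]); ex=np.array([np.cos(yaw),np.sin(yaw),0]); ey=np.array([-np.sin(yaw),np.cos(yaw),0])
org=(pl+pr)/2+.045*ex
print('origin',org)
f=lambda p,z:[(ray(w,p,z)-org)@ex,(ray(w,p,z)-org)@ey]
print('pad-left corners',[np.round(f(o(*p),.051),4) for p in((611,148),(711,148),(711,290),(611,290))])
print('lane end corners z.017 (x -85, y 3..47)',f(o(400,75),.0175),f(o(537,75),.0175))
print('base corners z~.008',f(o(50,48),.008),f(o(733,48),.008))
# orange label: top of case at x=33: floor .0557+28*cos18; 
print('label', f(o(459,479),.0825),'side/wrist label tri',tri(w,o(459,479),s,(185+387/5,155+149/5)))
print('predicted label', f(o(459,479),.0825))
for z in(.051,):
  print('proj pad left in side/scene',proj(s,pl),proj(c,pl))
E
```

```text
[0.49807674 0.16904721 0.051     ] [0.5489675  0.00763347 0.051     ] 0.16924616294520808 17.499098511981128
two-view [0.50129086 0.16868517 0.04865976] [0.55221418 0.00627013 0.04906516] [0.49904254 0.17136479 0.04565588] [0.55099383 0.00746935 0.0450503 ]
origin [0.5664396  0.10187142 0.051     ]
pad-left corners [array([-0.0665,  0.0692]), array([-0.0664,  0.0988]), array([-0.0226,  0.1007]), array([-0.0227,  0.0698])]
lane end corners z.017 (x -85, y 3..47) [np.float64(-0.08484845572186084), np.float64(0.003044439851194819)] [np.float64(-0.08477471069999548), np.float64(0.04695605117327916)]
base corners z~.008 [np.float64(-0.09284736130030541), np.float64(-0.11215224086405018)] [np.float64(-0.09247835854027639), np.float64(0.11093197899122387)]
label [np.float64(0.02601005397006841), np.float64(0.024153343359935027)] side/wrist label tri [0.58640055 0.13246467 0.08186412]
predicted label [np.float64(0.02601005397006841), np.float64(0.024153343359935027)]
proj pad left in side/scene [217.58205808 199.4599515 ] [330.80150706 186.6921538 ]
```

The lane edges come out at y = 3 and 47 mm, and the pads at ±85 with height about 49 mm by two views, so all agree with the text. Yaw is 17.5°. Next I centre over y = +55, x = -45 and descend to about 7 mm above the pad.

Emit:
{"op": "carry_out", "data": {
  "targets": [
    [[0.47, -6, -0.5, -20, 0, 0, 0], [0.47, -6, -0.5, -45, 0, 0, 0], [0.47, -6, -0.5, -70, 0, 0, 0], [0.47, -6, -0.5, -95, 0, 0, 0], [0.47, -6, -0.5, -115, 0, 0, 0], [0.47, -6, -0.5, -128, 0, 0, 0], [0.47, -6, -0.5, -136, 0, 0, 0], [0.47, -6, -0.5, -136, 0, 0, 0], [0.47, -6, -0.5, -136, 0, 0, 0]]
  ]
}}

```text
time_s: 2.28
position: [0.5083, 0.1411, 0.0813]
tool_rot: [[0.953, 0.0, -0.303], [0.303, 0.0, 0.953], [0.0, -1.0, -0.0]]
ft_force: [0.6, -0.1, 0.6]
grip_width: 0.0449
```

```bash
python3 - <<'E'
from h import *
save('wrist','w2'); d=save('side','s2'); 
cv2.imwrite('pics/s2c.png',cv2.resize(d['img'][100:280,150:350,::-1],None,fx=3.3,fy=3.3,interpolation=cv2.INTER_CUBIC))
o=env.observe(); print(o['time_s'],o['position'],o['grip_width'],o['ft_force'])
E
```

```text
2.3833 [0.50878003 0.14084417 0.08189029] 0.04526640169159685 [ 0.51706823  0.42196039 -0.0836698 ]
```

View pics/w2.png

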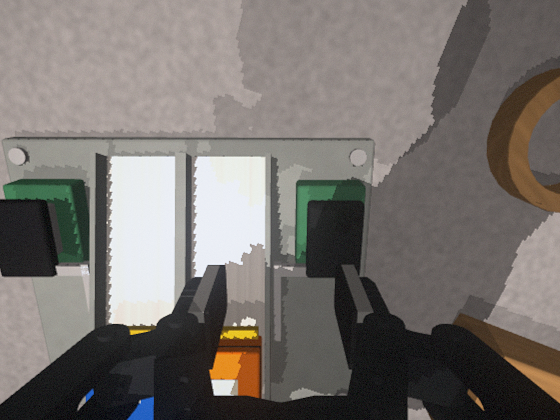

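View pics/s2c.png

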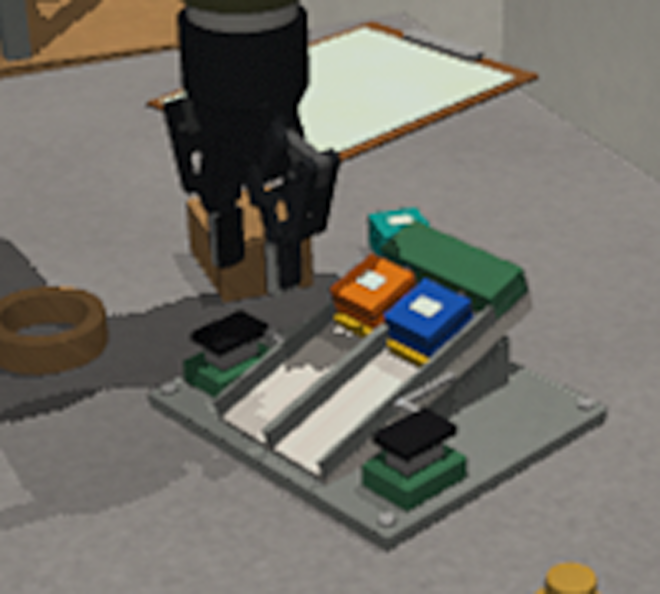

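```bash
python3 - <<'E'
from h import *
s=np.load('pics/s2.npz'); w=np.load('pics/w2.npz')
for z in(.05,.06,.07,.08,.1,.12): print(z,proj(s,[.4998,.1694,z]),proj(s,[.518,.112,z]),proj(w,[.4998,.1694,z]),proj(w,[.518,.112,z]))
E
```

```text
0.05 [218.29249318 199.61180402] [236.97802624 209.77612667] [334.49691544 242.49710505] [223.6084471  242.48307862]
0.06 [218.04585853 195.54152705] [236.81341385 205.61857586] [337.17096168 249.9862248 ] [220.84836016 249.97326663]
0.07 [217.7969069  191.43301231] [236.64720296 201.4206523 ] [340.12056424 258.24708675] [217.80378043 258.23549719]
0.08 [217.54560548 187.28571842] [236.47937016 197.18176505] [343.39063042 267.40546136] [214.42833219 267.39562242]
0.1 [217.03581894 178.87257613] [236.13874298 188.57867745] [351.12651991 289.07113115] [206.44278383 289.06641032]
0.12 [216.51622377 170.29755937] [235.79133574 179.80434856] [361.01002286 316.75155646] [196.23957628 316.75537252]
```

```bash
python3 - <<'E'
from h import *
d=save('scene','c2')
cv2.imwrite('pics/c2c.png',cv2.resize(d['img'][90:260,230:420,::-1],None,fx=3.5,fy=3.5,interpolation=cv2.INTER_CUBIC))
w=np.load('pics/w2.npz')
cv2.imwrite('pics/w2c.png',cv2.resize(w['img'][220:370,160:400,::-1],None,fx=3.3,fy=3.3,interpolation=cv2.INTER_CUBIC))
E
```

```text
(no output)
```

View pics/c2c.png

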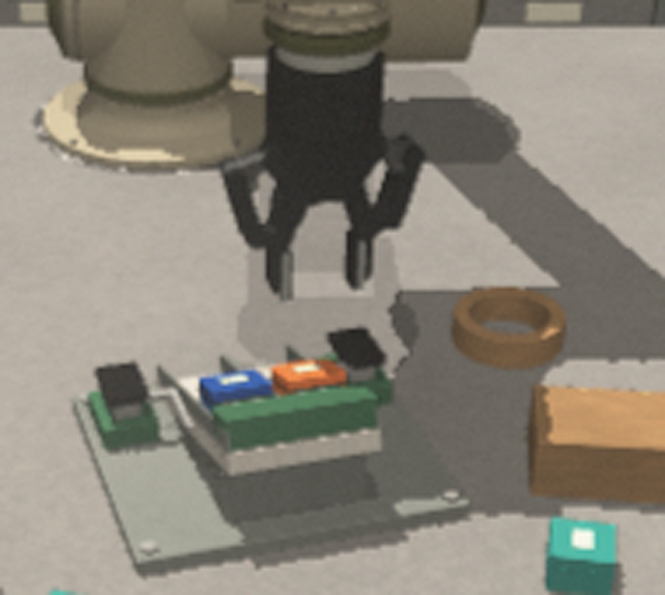

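View pics/w2c.png

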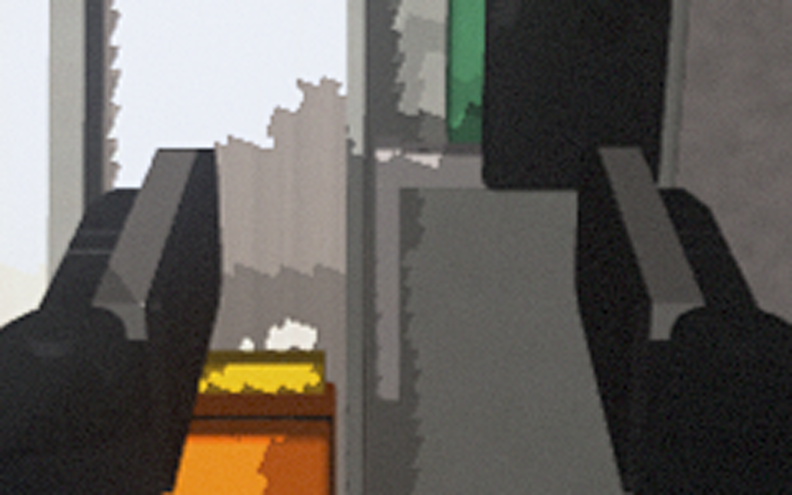

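The cameras disagree with the state. In the side, scene and wrist views the tips stand at about z = 0.10, not 0.06, so they sit roughly 40 mm higher than the TCP reading and tip reach imply. Laterally they agree. I'll go down in stages, watching force and pictures.

Emit:
{"op": "carry_out", "data": {
  "targets": [
    [[0.47, 0, 0, -6, 0, 0, 0], [0.47, 0, 0, -12, 0, 0, 0], [0.47, 0, 0, -17, 0, 0, 0], [0.47, 0, 0, -20, 0, 0, 0], [0.47, 0, 0, -20, 0, 0, 0]]
  ]
}}

```text
time_s: 2.85
position: [0.508, 0.1404, 0.0599]
tool_rot: [[0.953, -0.002, -0.302], [0.302, -0.0, 0.953], [-0.002, -1.0, 0.0]]
ft_force: [0.0, 0.2, -0.6]
grip_width: 0.0454
```

```bash
cat > look.py <<'E'
from h import *
import sys
t=sys.argv[1]
save('wrist','w'+t); d=save('side','s'+t)
a=cv2.resize(d['img'][140:260,180:320,::-1],None,fx=4.5,fy=4.5,interpolation=cv2.INTER_CUBIC)
cv2.imwrite('pics/s%sc.png'%t,a)
o=env.observe(); print(o['time_s'],o['position'],o['grip_width'],o['ft_force'])
E
python3 look.py 3
```

```text
2.95 [0.50838458 0.14046643 0.06067435] 0.045660220738925825 [ 0.95716719 -0.85588364 -0.17340268]
```

View pics/s3c.png

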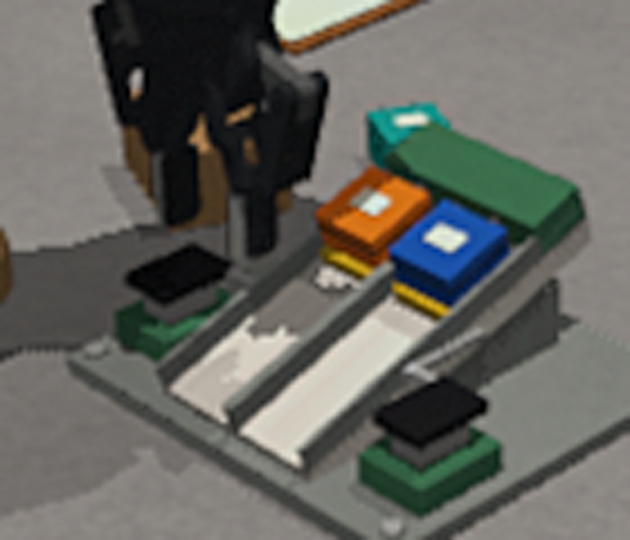

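View pics/w3.png

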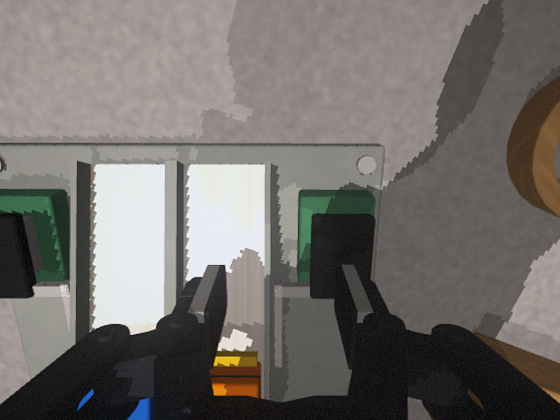

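The tips read about z = 0.079 now, about 28 mm above the pad. I'll go another 20 mm.

Emit:
{"op": "carry_out", "data": {
  "targets": [
    [[0.47, 0, 0, -6, 0, 0, 0], [0.47, 0, 0, -12, 0, 0, 0], [0.47, 0, 0, -16, 0, 0, 0], [0.47, 0, 0, -19, 0, 0, 0], [0.47, 0, 0, -19, 0, 0, 0]]
  ]
}}

```text
time_s: 3.37
position: [0.508, 0.1405, 0.041]
tool_rot: [[0.953, -0.001, -0.302], [0.302, -0.0, 0.953], [-0.001, -1.0, 0.0]]
ft_force: [-0.5, -0.7, -0.1]
grip_width: 0.0454
```

```bash
python3 look.py 4
```

```text
3.4667 [0.50839915 0.14050598 0.04174096] 0.045569950784566014 [0.25621586 0.29480177 0.04944801]
```

View pics/s4c.png

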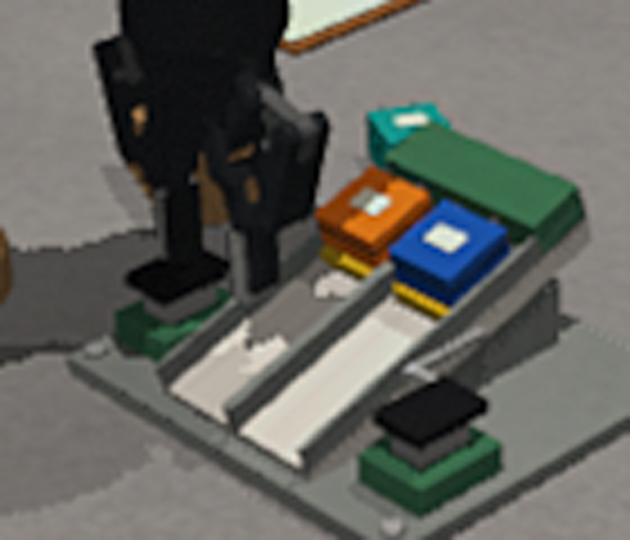

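View pics/w4.png

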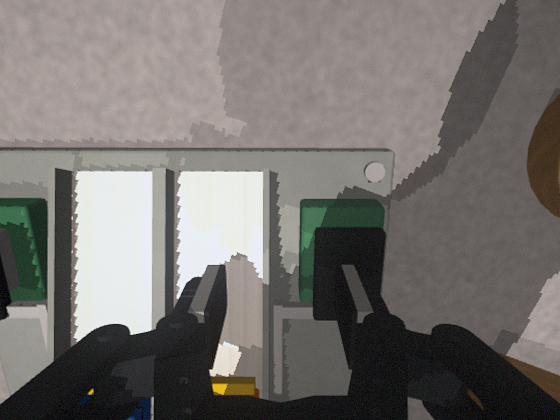

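```bash
python3 - <<'E'
from h import *
w=np.load('pics/w4.npz');s=np.load('pics/s4.npz')
org=np.array([.56644,.10187,0]); a=np.radians(17.5); ex=np.array([np.cos(a),np.sin(a),0]); ey=np.array([-np.sin(a),np.cos(a),0])
for y,z in((.003,.047),(.047,.047),(.018,.06),(.032,.06),(.025,.06),(.070,.051),(.1,.051),(.085,.06)):
  X=org-.056*ex+y*ey; X[2]=z; print(y,z,proj(w,X),proj(s,X+.011*ex))
E
python3 -c "
import cv2
a=cv2.imread('pics/w4.png')[220:370,150:400]
cv2.imwrite('pics/w4c.png',cv2.resize(a,None,fx=3.2,fy=3.2,interpolation=cv2.INTER_CUBIC))"
```

```text
0.003 0.047 [162.98400837 249.23867062] [243.22443471 215.10668333]
0.047 0.047 [263.37484318 249.30601282] [229.17160232 207.38991979]
0.018 0.06 [190.49669997 262.19623167] [238.15011549 207.02080026]
0.032 0.06 [225.03983776 262.21777818] [233.65297009 204.59252487]
0.025 0.06 [207.76935351 262.2070056 ] [235.89276371 205.80192222]
0.07 0.051 [316.67715354 253.10898005] [221.99999171 201.87404144]
0.1 0.051 [386.677283   253.15497694] [213.01100156 196.9631958 ]
0.085 0.06 [355.73172692 262.29929812] [217.24367517 195.73217382]
```

View pics/w4c.png

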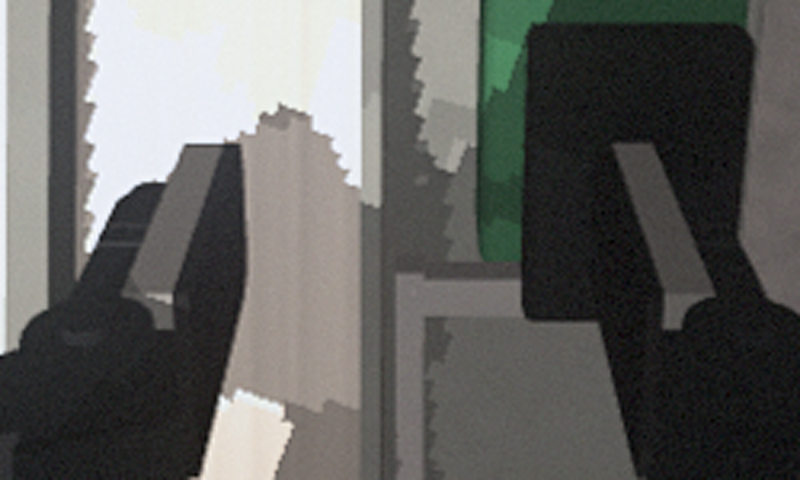

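The tip's front edge at row 265, columns 205–226 matches the prediction for tip z ≈ 0.06 in the lane's middle. The other finger is well on the pad. I'll approach contact slowly.

Emit:
{"op": "carry_out", "data": {
  "targets": [
    [[0.47, 0, 0, -3, 0, 0, 0], [0.47, 0, 0, -6, 0, 0, 0], [0.47, 0, 0, -8, 0, 0, 0], [0.47, 0, 0, -8, 0, 0, 0]]
  ]
}}

```text
time_s: 3.8
position: [0.5083, 0.1405, 0.0335]
tool_rot: [[0.953, -0.0, -0.302], [0.302, 0.0, 0.953], [-0.0, -1.0, 0.0]]
ft_force: [0.6, -0.4, 1.5]
grip_width: 0.0454
```

Emit:
{"op": "carry_out", "data": {
  "targets": [
    [[0.47, 0, 0, -1.5, 0, 0, 0], [0.47, 0, 0, -3, 0, 0, 0], [0.47, 0, 0, -3, 0, 0, 0]]
  ]
}}

```text
time_s: 4.05
position: [0.5085, 0.1405, 0.0307]
tool_rot: [[0.953, 0.0, -0.302], [0.302, 0.0, 0.953], [0.0, -1.0, -0.0]]
ft_force: [0.3, 0.4, 0.7]
grip_width: 0.0453
```

Emit:
{"op": "carry_out", "data": {
  "targets": [
    [[0.47, 0, 0, -1.5, 0, 0, 0], [0.47, 0, 0, -3, 0, 0, 0], [0.47, 0, 0, -3, 0, 0, 0]]
  ]
}}

```text
time_s: 4.3
position: [0.5085, 0.1405, 0.0277]
tool_rot: [[0.953, 0.0, -0.302], [0.302, 0.0, 0.953], [0.0, -1.0, -0.0]]
ft_force: [0.2, -0.3, 2.6]
grip_width: 0.0455
```

Contact is starting at about 2.6 N. I'll check with a look and an averaged force.

```bash
python3 look.py 5; python3 -c "
import cv2
a=cv2.imread('pics/w5.png')[150:420,120:450]
cv2.imwrite('pics/w5c.png',cv2.resize(a,None,fx=2.2,fy=2.2,interpolation=cv2.INTER_CUBIC))"
```

```text
4.4 [0.5084941  0.14050068 0.02785139] 0.045337303117554364 [-0.04937451  0.10998315  1.61059241]
```

View pics/s5c.png

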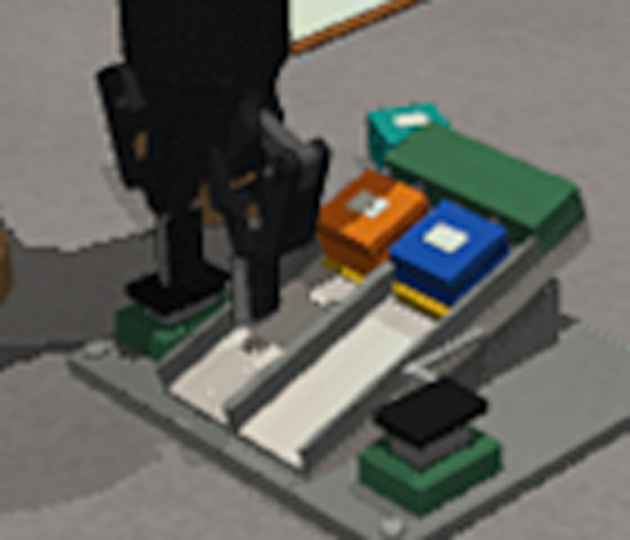

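View pics/w5c.png

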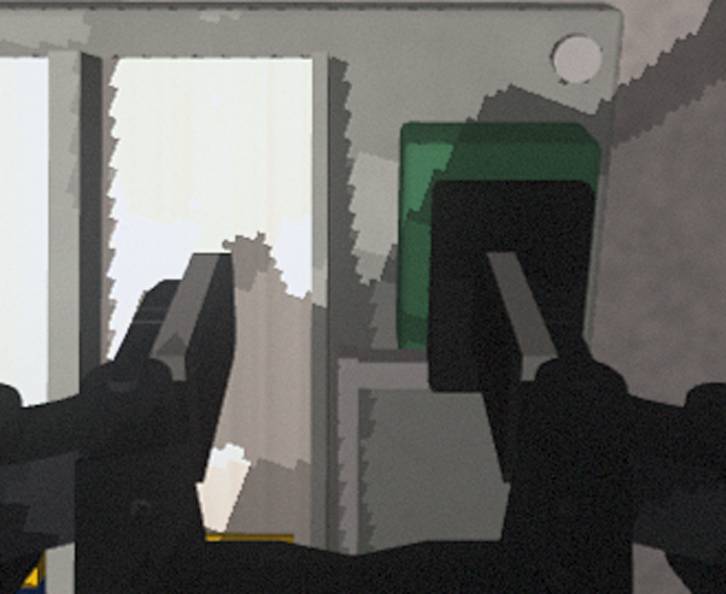

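The pad is just starting to go down, the lane finger is well inside the lane, and the tips are clear of the floor. Now I press through.

Emit:
{"op": "carry_out", "data": {
  "targets": [
    [[0.47, 0, 0, -2, 0, 0, 0], [0.47, 0, 0, -4, 0, 0, 0], [0.47, 0, 0, -6, 0, 0, 0], [0.47, 0, 0, -8, 0, 0, 0], [0.47, 0, 0, -9, 0, 0, 0], [0.47, 0, 0, -9, 0, 0, 0], [0.47, 0, 0, -9, 0, 0, 0], [0.47, 0, 0, -9, 0, 0, 0]]
  ]
}}

```text
time_s: 5.07
position: [0.5086, 0.1406, 0.0209]
tool_rot: [[0.953, 0.002, -0.302], [0.302, 0.0, 0.953], [0.002, -1.0, -0.0]]
ft_force: [-6.6, -2.1, 28.7]
grip_width: 0.0453
```

```bash
python3 look.py 6; python3 -c "
import cv2
a=cv2.imread('pics/w6.png')[150:420,120:450]
cv2.imwrite('pics/w6c.png',cv2.resize(a,None,fx=2.2,fy=2.2,interpolation=cv2.INTER_CUBIC))"
```

```text
5.1667 [0.50862097 0.14057531 0.02087398] 0.045447385510745085 [-6.87829111 -2.02611998 27.87437086]
```

View pics/s6c.png

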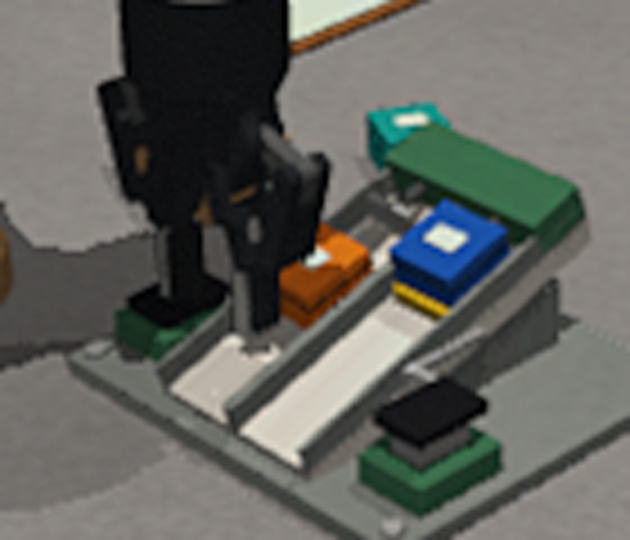

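View pics/w6c.png

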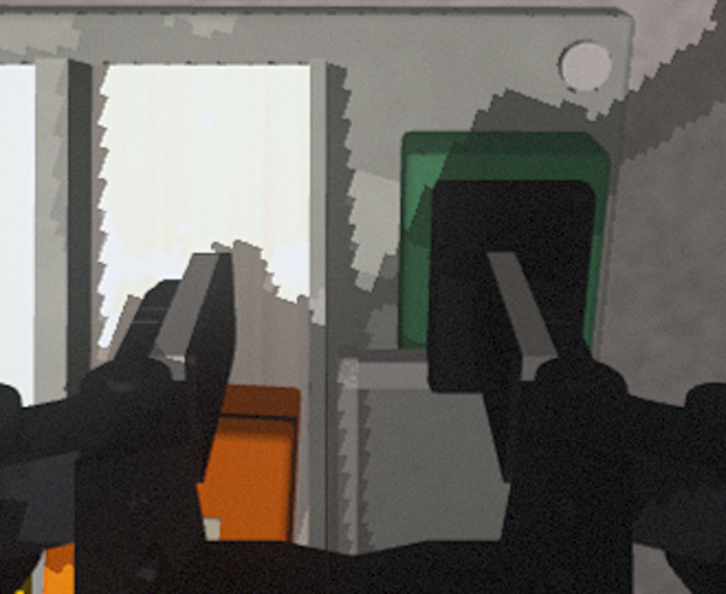

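The case popped and lies against the lane finger, and blue is unmoved. But the 28 N and its downhill lean suggest the lane finger is bearing on the sloped floor rather than the pad on its stop. I'll measure how far the pad is down.

```bash
python3 - <<'E'
from h import *
org=np.array([.56644,.10187,0]); a=np.radians(17.5); ex=np.array([np.cos(a),np.sin(a),0]); ey=np.array([-np.sin(a),np.cos(a),0])
for t in '456':
  w=np.load(f'pics/w{t}.npz'); im=w['img'].astype(int)
  # pad front edge along columns 330..370, green->black
  col=im[:,325:372,1].mean(1); rows=np.arange(190,262); g=col[190:262]
  e=rows[np.argmin(np.diff(g))]; 
  r=im[240:255,:,:].max(2).mean(0); print(t,'front row',e, np.round(col[e-3:e+4]).astype(int))
  seg=r[300:400]<62; xs=np.where(seg)[0]+300; print(' pad cols',xs.min(),xs.max())
  for z in(.053,.051,.048,.045,.042,.040,.038,.036):
    X=org+(-.0665)*ex+.085*ey; X[2]=z; u=proj(w,X)
    A=org-.06*ex+.070*ey;A[2]=z;B=org-.06*ex+.1*ey;B[2]=z
    print('  z',z,u.round(1),(proj(w,A)[0]).round(1),proj(w,B)[0].round(1))
E
python3 -c "
import cv2,numpy as np
s=[cv2.resize(cv2.imread('pics/s%d.png'%i)[180:245,200:310],None,fx=7,fy=4.5,interpolation=cv2.INTER_CUBIC) for i in (4,6)]
cv2.imwrite('pics/cmp.png',np.vstack(s))"
```

```text
4 front row 198 [92 92 93 85 55 57 57]
 pad cols 314 384
  z 0.053 [354.  231.9] 317.4 388.8
  z 0.051 [353.1 230.2] 317.0 387.5
  z 0.048 [351.8 227.7] 316.3 385.6
  z 0.045 [350.6 225.3] 315.7 383.8
  z 0.042 [349.4 223. ] 315.1 382.0
  z 0.04 [348.6 221.5] 314.7 380.9
  z 0.038 [347.8 220. ] 314.3 379.7
  z 0.036 [347.  218.6] 313.9 378.6
5 front row 231 [64 64 66 57 22 23 25]
 pad cols 316 389
  z 0.053 [361.  243.4] 321.0 398.7
  z 0.051 [359.9 241.4] 320.5 397.2
  z 0.048 [358.4 238.4] 319.7 394.9
  z 0.045 [356.9 235.6] 318.9 392.8
  z 0.042 [355.4 232.9] 318.2 390.7
  z 0.04 [354.5 231.1] 317.8 389.4
  z 0.038 [353.6 229.4] 317.3 388.1
  z 0.036 [352.7 227.7] 316.9 386.8
6 front row 231 [65 65 65 57 22 25 26]
 pad cols 302 393
  z 0.053 [364.8 250.6] 322.8 404.2
  z 0.051 [363.6 248.4] 322.3 402.6
  z 0.048 [361.9 245.2] 321.4 400.1
  z 0.045 [360.3 242.1] 320.6 397.8
  z 0.042 [358.7 239.1] 319.8 395.5
  z 0.04 [357.7 237.2] 319.3 394.0
  z 0.038 [356.7 235.3] 318.8 392.6
  z 0.036 [355.8 233.5] 318.4 391.2
```

View pics/cmp.png

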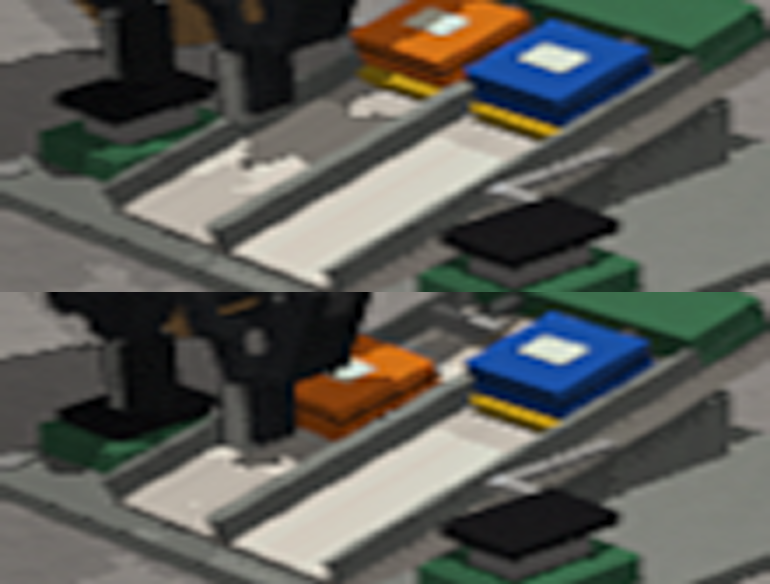

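By the wrist-camera edges, the pad top went from about 51 to about 38 mm, and the reading dropped 13 mm since first contact. The green base now hides the plunger. So the pad is at its stop and the extra force is overpress. I'll ease off about 1 mm and nudge 1 mm uphill so the case bears firmly on the finger.

Emit:
{"op": "carry_out", "data": {
  "targets": [
    [[0.47, 0, 0, 0.5, 0, 0, 0], [0.47, 0, 0, 1, 0, 0, 0], [0.47, 0.5, 0.1, 1, 0, 0, 0], [0.47, 1, 0.3, 1, 0, 0, 0], [0.47, 1, 0.3, 1, 0, 0, 0], [0.47, 1, 0.3, 1, 0, 0, 0]]
  ]
}}

```text
time_s: 5.67
position: [0.5093, 0.1408, 0.021]
tool_rot: [[0.953, 0.001, -0.303], [0.303, 0.0, 0.953], [0.001, -1.0, -0.0]]
ft_force: [-5.7, -2.0, 19.5]
grip_width: 0.0455
```

```bash
python3 look.py 7; python3 - <<'E'
from h import *
w=np.load('pics/w7.npz'); s=np.load('pics/s7.npz')
cv2.imwrite('pics/w7c.png',cv2.resize(w['img'][150:420,120:450,::-1],None,fx=2.2,fy=2.2,interpolation=cv2.INTER_CUBIC))
org=np.array([.56644,.10187,0]); a=np.radians(17.5); ex=np.array([np.cos(a),np.sin(a),0]); ey=np.array([-np.sin(a),np.cos(a),0])
# blue label centroid stays? compare side before/after
s0=np.load('pics/side0.npz')
for d in(s0,s):
  im=d['img'].astype(int); m=(im[:,:,2]>im[:,:,0]+50)&(im[:,:,2]>im[:,:,1]+30); m[:150]=0;m[260:]=0;m[:,:240]=0;m[:,320:]=0; print('blue',m.sum(),np.argwhere(m).mean(0))
  m=(im[:,:,0]>im[:,:,2]+90)&(im[:,:,0]>im[:,:,1]+50);m[:170]=0;m[230:]=0;m[:,:230]=0;m[:,310:]=0; print('orange',m.sum(),np.argwhere(m).mean(0))
for x in(-.02,-.012,-.005,.0):
  X=org+x*ex+.025*ey; X[2]=.045+.325*x+.0266; X2=X-.0087*ex; print(x,'top centre in side',proj(s,X2))
E
```

```text
5.7667 [0.50928806 0.14077105 0.02101559] 0.04498421159018044 [-5.29183652 -1.43850938 19.27902908]
blue 287 [194.77700348 279.72473868]
orange 219 [185.94977169 262.84018265]
blue 294 [194.81972789 279.71768707]
orange 160 [199.1375 252.4375]
-0.02 top centre in side [241.70161171 200.90457827]
-0.012 top centre in side [244.52190245 198.48536719]
-0.005 top centre in side [246.97418211 196.38183155]
0.0 top centre in side [248.71704152 194.88682797]
```

View pics/s7c.png

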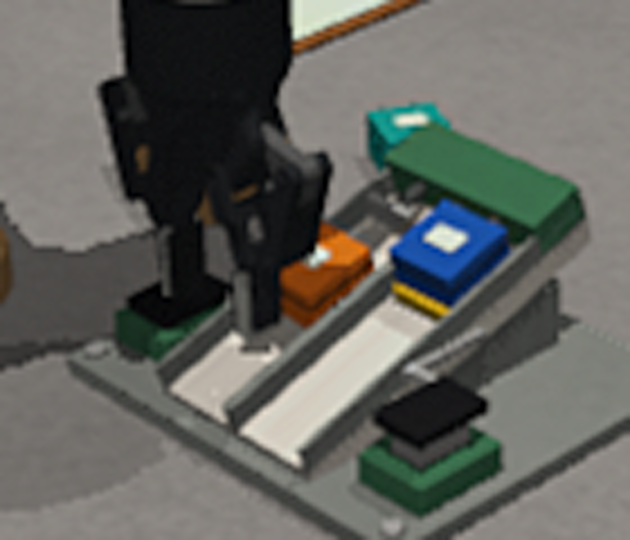

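View pics/w7c.png

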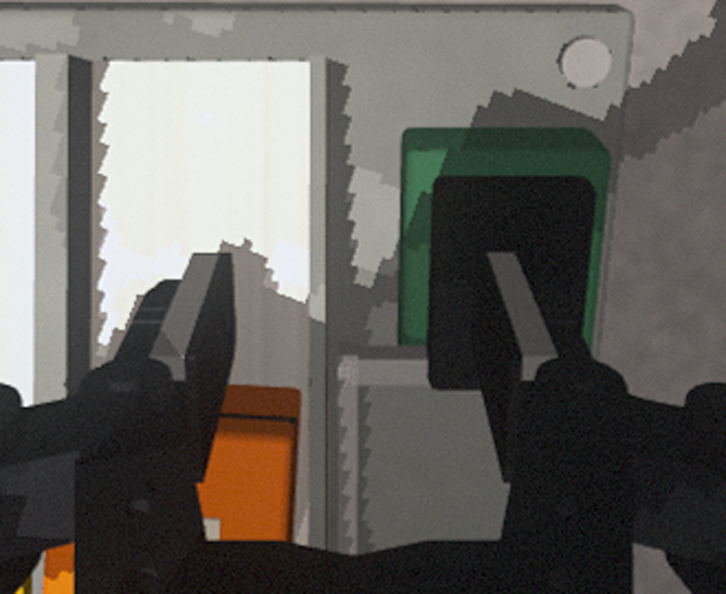

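After the nudge the case stayed fixed relative to the finger while the pad shifted in the wrist view, so they are in contact. z didn't change and the force is 19 N, so the pad is still at its stop. The blue case's centroid is unchanged, and the orange case is at about x = -8 mm. Handing in.

```bash
python3 - <<'E'
from rig import env
print(env.close_job()); o=env.observe(); print(o['time_s'],o['position'],o['ft_force'])
E
```

```text
the job is handed in; nothing more can be done
None
the job is handed in; nothing more can be done
```

I pressed the left (orange) pad to its stop with one finger, and the other finger, already in the lane, caught the popped orange case. I handed in at about 5.8 s, still holding the pad down; no verdict was reported.

**Last checks**
- **Pad:** it is about 13 mm down, by the camera edges and by the TCP drop since first contact. The push was about 19 N, after I eased off from 28 N.
- **Orange case:** it rests flat in the lane at about x = -8 mm (give or take 6 mm). It moved with the finger in a 1 mm uphill nudge, so the two are touching. I couldn't measure the contact force itself.
- **Blue case:** its centroid in the side view is unchanged to within 0.1 px.
- **Bystanders:** I didn't re-measure them at the end. The arm didn't come near any of them.

**What disagreed**
- **Fingertip height:** all the cameras showed the fingertips about 40 mm higher than the TCP reading and stated tip reach imply. I trusted the pictures and the contact force instead.
- **Downhill force:** a sideways force of about 5–7 N downhill remained. It could be friction, or the lane finger lightly touching the sloped floor.

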